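# Unclip the air-filter cover of the bench unit

## Robot

A 6-joint arm with a two-finger parallel gripper is mounted at the origin on the work surface. World frame = base frame: x ahead of the robot, y to its left, z up, the work surface at z = 0. Lengths are in m, angles in rad, forces in N, time in s.
With the tool pointing down it reaches from about 0.35 to 0.8 m from the base axis. Payload 7.3 kg.
Tool frame: the origin (TCP) lies midway between the tips of the shut fingers; the grasp point (between the pads) lies 19 mm behind it (ctrl.grip_depth is the distance from the TCP to the grasp point, in m); z points along the fingers, x is the direction in which the jaws open and shut, and the axes are right-handed (so a half turn about z gives the same grasp; the last joint's range is limited). The gripper opens to 85 mm and grips with 20 to 120 N. Pads are 22 mm wide; open, the fingers measure 114 mm over their backs; the gripper's body (76 mm by 85 mm) begins 54 mm behind the grasp point. The pads swing forward as they close: fully open they stand 13 mm farther back than shut.
Start: joints at [-1.25, 0.342, 1.524, -0, 1.275, -0.146], TCP at [0.236, -0.469, 0.231] pointing down, gripper open.
Joint ranges: [-2.53, 2.53], [-0.77, 2.02], [0.04, 2.7], [-1, 4.14], [0.28, 2.66], [-3.11, 3.11]. Speed limits (rad/s): [2.57, 2.57, 3.14, 3.14, 3.14, 3.14].

## Interface

Orientations are given as a unit quaternion [w, x, y, z].
In Python, from plant import ctrl gives the robot as it stands.
- The arm moves only by the shell command python3 -m jog 'ROWS'. ROWS is JSON, a list of rows, each a list of 7 numbers: the gripper command: -1 is shut, 1 is fully open, values between are in proportion, then the shift along the tool's x, y, z in mm, then the turn, a rotation vector about the tool's x, y, z in degrees. A call has 1 to 8 rows; each row shifts and turns the commanded pose from where the row before left it, along the tool's axes as they then stand; what a row does not reach is not made up. A row lasts 1/10 s, in which the tool goes at most 50 mm and 8.59 degrees, less where a joint would pass 70% of its speed; a pose out of reach is approached as far as the arm can. A call with a gripper value outside its range is refused whole. The fingers move at their own pace and stop on an object; the grip force is fixed at half the most. Time passes only in rows, so rows that do not move let the fingers close. It gives the time, the measured TCP pose, the force and the opening at its end, in the units of the state.
- ctrl.observe(): the state, without advancing time (a new reading comes with each control period).
- ctrl.grab_frame(name): name is "side" or "top" or "wrist"; returns a dict with "img" (420x560x3 uint8, red, green, blue), "z_map" (420x560 float32, m along the optical axis (not along the pixel's ray), 0 where there is no reading), "mtx" (3x3 intrinsics, pixels), "k1" (the pictures are not rectified: a ray, as slopes to the right and down, at radius r is drawn at 1 + k1 r^2 times it, then the intrinsics apply), "pose" (4x4, takes a point from camera to world coordinates). Camera axes: x right, y down, z forward; pixel columns grow to the right and rows downward; lengths in m; the calibration is good to about 2 mm. A picture is of the moment at which its call begins.
- ctrl.sign_off(): hands the job in, once; it reports no verdict.
The state is a dict: "time_s": time; "joints": joint angles; "qvel": joint speeds; "joint_torque": joint torques, N m; "eef_pos": TCP position; "ee_rot": TCP orientation; "contact_force": force on the tool from outside, world axes, zero at the start; "torque": the same for the moment, N m; "gripper_width": opening from 0.0 (shut) to 1.0 (fully open).
Only numpy, scipy, OpenCV 4.12 (cv2) and the standard library are available. Lean on these libraries where they do the work, as an engineer would, in place of code of your own. Each camera call takes 0.05 s, during which the arm holds its last target. There are 200 camera calls.

## Task

Open the filter of the low bench unit by touch alone, lifting nothing: press its snap tab all the way in, then push the released cover along its rails until the filter opening is completely uncovered. Leave the cover lying flat on top of the unit; do not press the round power button, and leave the other things on the bench where they are.

Things in the scene. Friction and masses are not known exactly. Their poses are not given: they have to be found in the camera images.
- filter_unit: low cream box fixed on the bench, 215 (x) x 300 (y) x 45 mm high; origin on its underside at bench level, x -105 to +110 mm, y -150 to +150 mm, flat top (deck) at z = 45 mm. +y is the way the cover slides off. The filter opening in the deck (x -28 to +28, y -105 to -35 mm; filter 9 mm down) is covered at the start. Beyond y = 0 the deck is bare in the cover's way
- opening_end (a point): the +y end of the filter opening and of the rails, at deck height (unit x 0, y -35, z 45 mm). The two rails have inward lips, are 11.5 mm high, lie 35 to 48 mm either side of x = 0, from y -117 to -35 mm, and hold the cover down and guide it till it has left them
- filter_cover: loose grey plate, 80 (x) x 90 (y) x 6 mm, about 110 g; origin at the centre of its underside, axes as the unit's while seated. Seated: origin at unit x 0, y -65, z 45 mm, front edge at y -20, rear edge at y -110 mm, with 40 mm of free deck behind it. Slides at about 1 N. The opening is uncovered after 75 mm of travel; beyond about 160 mm the cover tips off the unit
- push_rib (a point): middle of the cover's rear face, 11 mm above its underside. A rib 60 mm long (x) and 10 mm thick (y) stands along the rear edge, flush with it, so the rear face is a wall 22 mm high. Push it towards the unit's +y from the free deck behind
- corner_a (a point): rear corner of the cover's underside at its (-40, -45) mm
- corner_b (a point): rear corner of the cover's underside at its (+40, -45) mm
- snap_tab (a joint): travel of the snap tab, straight down: 0 out, 9 mm fully in (as built 0; starts at 0 to 1.5 mm). About 3 N moves it; it has no return spring and stays where it is pressed. Out, its catch (a bar across the cover's way at unit y -18 to -10 mm, x up to +25 mm, 7 mm above the deck) blocks the cover; fully in, the catch lies 2 mm below the deck
- tab_pad (a point): centre of the top of the tab's ribbed thumb pad, 32 x 32 mm, beside the cover's way, at unit x -81, y -14 mm; moves with the tab: 14 mm above the deck when out, 5 mm above it when fully in
- power_button (a joint): travel of the round power button of the unit (18 mm across) in its grey housing; 0 out, 5 mm fully in; not to be pressed
- power_button_top (a point): top of the power button, near the far corner of the deck, at unit x -78, y +105 mm
- reagent_jar: brown glass jar with white cap, 38 mm across, 48 mm high, standing on the unit's deck beside the cover's way; origin at the centre of its underside
- slide_box: white box for slides, 30 x 82 x 36 mm high, on the bench in front of the unit; origin at the centre of its underside
- beaker: glass beaker, 70 mm across, 85 mm high; origin at the centre of its underside
- wash_bottle: white bottle, 64 mm across, 150 mm high; origin at the centre of its underside
- specimen_pot: clear pot with white cap, 50 mm across, 55 mm high; origin at the centre of its underside
- petri_dish: flat clear dish, 90 mm across, 16 mm high; origin at the centre of its underside
- marker: white marker pen, 120 x 14 x 14 mm, lying on the bench; origin at the centre of its underside

How it is judged:
By the outcome, as a careful person would: the job done as asked, in the order asked, and still so for the second after the job is handed in, with the robot touching nothing.
It also fails if it takes over 40 s, if anything falls off the work surface, if the arm or the gripper's body presses on something with over 40 N, if the wrist force passes 120 N, or if a joint passes its speed limit or range.

## Working session

There is one attempt and no reset: what is moved stays moved. The work goes in short steps, Python scripts to look and compute and a shell command to move; the robot and the scene stay as the last step left them, time stands still between calls to the robot, and variables do not carry over. Pictures are saved under pics/ and viewed, on a budget of 10 in all, crops included, one or two more only if the job needs it, and the job is handed in when it is done.

```bash
ls; mkdir -p pics
cat > h.py <<'E'
import numpy as np, cv2
from plant import ctrl
def grab(n):
    f=ctrl.grab_frame(n); np.savez(f'{n}.npz',**f); return f
def load(n): return dict(np.load(f'{n}.npz'))
def ray(f,u,v):
    k=float(f['k1']); p=cv2.undistortPoints(np.array([[[u,v]]],float),f['mtx'],np.array([k,0,0,0,0.]))[0,0]
    # undistort model x_d = x(1+k r^2)
    d=f['pose'][:3,:3]@np.array([p[0],p[1],1]); return f['pose'][:3,3],d
def onplane(f,u,v,z):
    o,d=ray(f,u,v); return o+d*(z-o[2])/d[2]
def depthpt(f,u,v):
    o,d=ray(f,u,v); return o+d*f['z_map'][int(v),int(u)]
E
python3 - <<'E'
from h import *
for n in('top','side'):
    f=grab(n); cv2.imwrite(f'pics/{n}0.png',f['img'][:,:,::-1]); print(n,f['mtx'].tolist(),f['k1'],f['pose'].round(3).tolist())
print(ctrl.observe())
E
```

```text
pics
top [[491.6328848618617, 0.0, 285.63699167077243], [0.0, 491.6328848618617, 206.7192930635815], [0.0, 0.0, 1.0]] -0.10921967744913956 [[0.021, -0.984, 0.178, 0.312], [-1.0, -0.021, 0.004, 0.005], [-0.0, -0.178, -0.984, 1.411], [0.0, 0.0, 0.0, 1.0]]
side [[468.4053238707259, 0.0, 283.2463907969084], [0.0, 468.4053238707259, 208.29959878086882], [0.0, 0.0, 1.0]] -0.03564486759859424 [[-0.712, -0.483, 0.509, 0.077], [-0.702, 0.506, -0.502, 0.499], [-0.015, -0.715, -0.699, 0.754], [0.0, 0.0, 0.0, 1.0]]
{'time_s': 0.1, 'joints': array([-1.25002838e+00,  3.42619386e-01,  1.52489641e+00,  8.16831611e-06,
        1.27536935e+00, -1.46002162e-01]), 'qvel': array([-0.00093258, -0.00191725, -0.00270652, -0.00012987,  0.00191646,
        0.00126037]), 'joint_torque': array([ 1.63511264e-03, -4.34447515e+01, -2.46492541e+01, -9.40153768e-05,
        4.73688458e-03, -2.87111561e-06]), 'eef_pos': array([ 0.23616625, -0.468506  ,  0.23072167]), 'ee_rot': array([-4.18334299e-04,  8.51469767e-01, -5.24403297e-01, -4.92591097e-04]), 'contact_force': array([ 0.00834201, -1.09303907,  0.48909662]), 'torque': array([-0.01544275, -0.03425012, -0.01237303]), 'gripper_width': 1.0004070109006837}
```

View pics/top0.png

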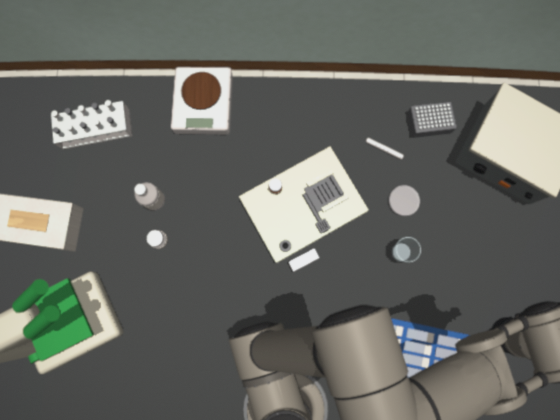

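View pics/side0.png

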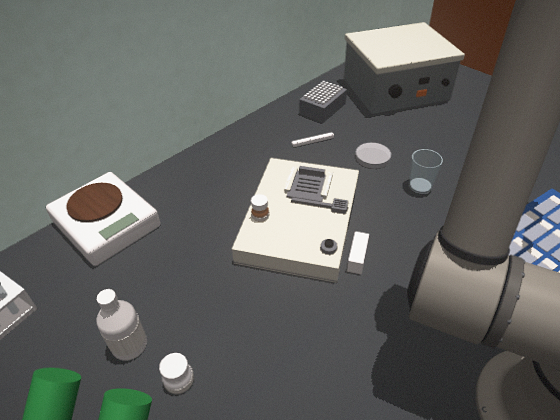

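The top view shows the unit's deck with corners near (240,198), (330,148), (368,210) and (277,261). The cover is at (322,193), the tab pad at (322,227), the button at (285,246) and the jar at (275,186). The side view agrees, with the tab pad at (341,205) and the button at (329,246). Unit +y therefore runs towards image lower-left in the top view.

```bash
cat > fit.py <<'E'
from h import *
def fit(n,box):
    f=load(n); im=f['img'].astype(int); 
    u0,v0,u1,v1=box
    hh,ww=im.shape[:2]
    # world points from depth; deck = height near 45 mm and cream
    K=f['mtx']; uu,vv=np.meshgrid(np.arange(ww),np.arange(hh))
    p=cv2.undistortPoints(np.stack([uu,vv],-1).reshape(-1,1,2).astype(float),K,np.array([float(f['k1']),0,0,0,0])).reshape(hh,ww,2)
    P=np.concatenate([p,np.ones((hh,ww,1))],-1)*f['z_map'][...,None]
    W=P@f['pose'][:3,:3].T+f['pose'][:3,3]
    m=np.zeros((hh,ww),bool); m[v0:v1,u0:u1]=1
    m&=(W[...,2]>.035)&(W[...,2]<.075)&(im.min(2)>90)
    m=cv2.morphologyEx(m.astype(np.uint8),cv2.MORPH_OPEN,np.ones((3,3)))
    c=max(cv2.findContours(m,cv2.RETR_EXTERNAL,cv2.CHAIN_APPROX_NONE)[0],key=cv2.contourArea)
    q=cv2.approxPolyDP(cv2.convexHull(c),8,True)[:,0]
    print(n,'median deck z',np.median(W[m>0][:,2]),q.tolist())
    pts=np.array([onplane(f,u,v,.045)[:2]*1000 for u,v in c[:,0]],np.float32)
    r=cv2.minAreaRect(pts); print(r)
    return f,W
if __name__=='__main__':
    f,W=fit('top',(225,135,385,275)); g,W2=fit('side',(220,150,370,285))
    for n,F,pp in(('top',f,[(322,227),(285,245)]),('side',g,[(341,205),(329,245)])):
        for u,v in pp: print(n,u,v,onplane(F,u,v,.057).round(4),depthpt(F,u,v).round(4))
    for n,a in(('top',(225,135,385,275)),('side',(220,150,370,285))):
        F=load(n);c=F['img'][a[1]:a[3],a[0]:a[2],::-1]
        cv2.imwrite(f'pics/{n}c.png',cv2.resize(c,None,fx=4,fy=4,interpolation=cv2.INTER_CUBIC))
E
python3 fit.py
```

```text
top median deck z 0.044976289651834644 [[330, 147], [367, 210], [275, 261], [240, 195]]
((571.8250122070312, -38.541046142578125), (215.89736938476562, 300.43634033203125), 30.655193328857422)
side median deck z 0.04507069068835212 [[271, 158], [358, 171], [338, 268], [233, 249]]
((569.358642578125, -38.52757263183594), (215.55979919433594, 306.23828125), 30.618194580078125)
top 322 227 [ 0.5019 -0.0912  0.057 ] [ 0.5014 -0.091   0.0608]
top 285 245 [0.4496 0.0106 0.057 ] [0.4484 0.0105 0.0691]
side 341 205 [ 0.5025 -0.0947  0.057 ] [ 0.5015 -0.0933  0.0586]
side 329 245 [0.4471 0.0094 0.057 ] [0.4435 0.0142 0.064 ]
```

View pics/topc.png

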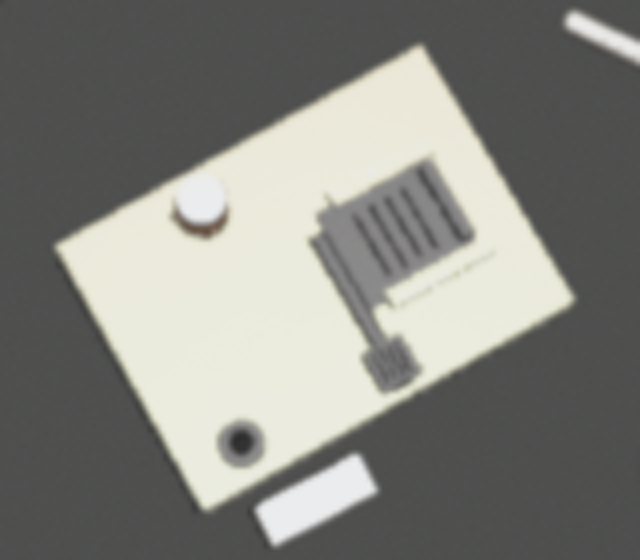

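View pics/sidec.png

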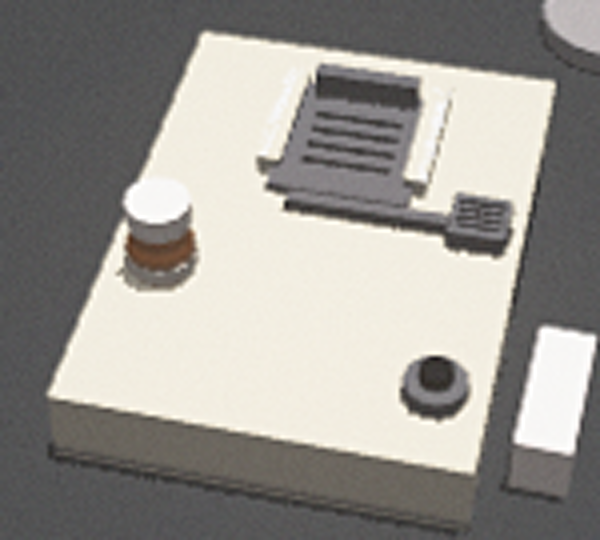

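Both views give the same rectangle, 216 x 300 mm and 30.6°. This puts the unit origin at about (569, -40) mm with a yaw of +30.65°. The predicted button is at (449, 11), as measured, and the predicted pad is within 3 mm of the measured one. I'll turn the tool so its axes lie along the unit's: tool x = -unit y, tool y = -unit x.

```bash
python3 -m jog '[[-1,0,0,0,0,0,-3.9],[-1,-18,-42,0,0,0,0],[-1,-18,-42,0,0,0,0],[-1,-18,-42,0,0,0,0],[-1,-18,-42,0,0,0,0],[-1,-18,-42,0,0,0,0],[-1,-18,-42,0,0,0,0],[-1,-18,-42,0,0,0,0]]'
cat > st.py <<'E'
from h import *
from scipy.spatial.transform import Rotation as R
a=np.deg2rad(30.65);O=np.array([569.4,-39.8]);U=np.array([[np.cos(a),np.sin(a)],[-np.sin(a),np.cos(a)]])
def st():
    s=ctrl.observe();q=s['ee_rot'];M=R.from_quat([q[1],q[2],q[3],q[0]]).as_matrix()
    p=s['eef_pos']*1000
    print('t',s['time_s'],'unit xy',(U@(p[:2]-O)).round(1),'z',p[2].round(1),'toolx yaw(want -59.35)',np.degrees(np.arctan2(M[1,0],M[0,0])).round(2),'toolz',M[:,2].round(3),'F unit',(U@s['contact_force'][:2]).round(1),s['contact_force'][2].round(1),'w',round(s['gripper_width'],2))
if __name__=='__main__': st()
E
python3 st.py
```

```text
time_s: 0.9
eef_pos: [0.4257, -0.2088, 0.2312]
ee_rot: [0.0, 0.869, -0.495, -0.0]
contact_force: [0.7, -0.2, 0.1]
gripper_width: -0.002
t 0.9 unit xy [-209.8  -72.1] z 231.2 toolx yaw(want -59.35) -59.36 toolz [-0.  0. -1.] F unit [ 0.5 -0.5] 0.1 w -0.0
```

```bash
python3 -m jog '[[-1,-14,-32,10,0,0,0],[-1,-15,-32,20,0,0,0],[-1,-15,-32,30,0,0,0],[-1,-14,-32,30,0,0,0],[-1,0,0,30,0,0,0],[-1,0,0,30,0,0,0],[-1,0,0,0,0,0,0]]'
python3 - <<'E'
from st import *
st()
f=grab('wrist'); g=grab('side'); h=grab('top')
cv2.imwrite('pics/w1.png',np.hstack([cv2.resize(f['img'],(400,300)),cv2.resize(g['img'][140:290,200:400],(400,300))])[:,:,::-1])
E
```

```text
time_s: 1.6
eef_pos: [0.5028, -0.0941, 0.0776]
ee_rot: [0.001, 0.869, -0.495, -0.004]
contact_force: [-0.6, 0.9, 0.5]
gripper_width: 0.003
t 1.6 unit xy [-85.  -12.8] z 77.6 toolx yaw(want -59.35) -59.31 toolz [-0.008  0.003 -1.   ] F unit [-0.   1.1] 0.5 w 0.0
```

View pics/w1.png

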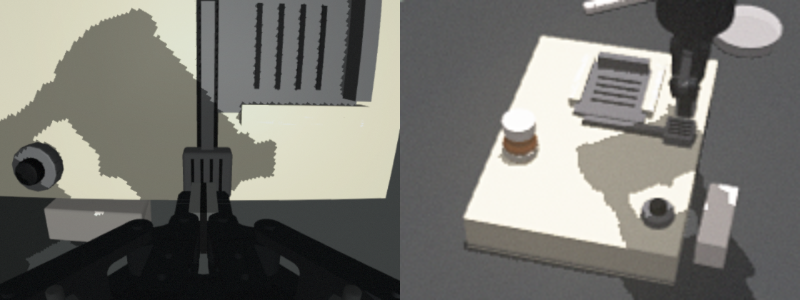

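The fingertips hang over the tab pad, at about (205,165) in the left half and (680,128) in the right half. I'll press down gently, watching the force.

```bash
python3 -m jog '[[-1,0,-2,8,0,0,0],[-1,0,0,6,0,0,0],[-1,0,0,4,0,0,0],[-1,0,0,2,0,0,0],[-1,0,0,2,0,0,0],[-1,0,0,2,0,0,0],[-1,0,0,0,0,0,0]]'; python3 st.py
python3 -m jog '[[-1,0,0,1,0,0,0],[-1,0,0,1,0,0,0],[-1,0,0,0,0,0,0]]'; python3 st.py
```

```text
time_s: 2.45
eef_pos: [0.5074, -0.0945, 0.0573]
ee_rot: [0.0, 0.869, -0.495, 0.0]
contact_force: [-0.4, 0.4, 0.2]
gripper_width: -0.0
t 2.45 unit xy [-81.2 -15.4] z 57.3 toolx yaw(want -59.35) -59.36 toolz [ 0. -0. -1.] F unit [-0.1  0.6] 0.2 w -0.0
time_s: 2.75
eef_pos: [0.5074, -0.0945, 0.0554]
ee_rot: [0.0, 0.869, -0.495, 0.0]
contact_force: [-0.4, -0.4, 1.5]
gripper_width: 0.001
t 2.75 unit xy [-81.2 -15.4] z 55.4 toolx yaw(want -59.35) -59.35 toolz [ 0. -0. -1.] F unit [-0.5 -0.2] 1.5 w 0.0
```

```bash
for i in 1; do python3 -m jog '[[-1,0,0,1,0,0,0],[-1,0,0,1,0,0,0],[-1,0,0,0,0,0,0]]'|sed -n '2p;4p'; python3 -m jog '[[-1,0,0,1,0,0,0],[-1,0,0,1,0,0,0],[-1,0,0,0,0,0,0]]'|sed -n '2p;4p'; python3 -m jog '[[-1,0,0,1,0,0,0],[-1,0,0,0,0,0,0]]'|sed -n '2p;4p'; python3 -m jog '[[-1,0,0,1,0,0,0],[-1,0,0,0,0,0,0]]'|sed -n '2p;4p'; done
```

```text
eef_pos: [0.5074, -0.0945, 0.0532]
contact_force: [-1.2, -0.5, 1.9]
eef_pos: [0.5074, -0.0945, 0.0512]
contact_force: [0.8, -0.9, 1.2]
eef_pos: [0.5074, -0.0944, 0.0502]
contact_force: [0.8, -1.0, 0.6]
eef_pos: [0.5073, -0.0946, 0.0498]
contact_force: [-2.1, -0.8, 8.2]
```

The hard stop came at z ≈ 50 mm, the expected height of the fully-in pad. I'll press a little more firmly to be sure, then back off.

```bash
python3 -m jog '[[-1,0,0,1,0,0,0],[-1,0,0,0,0,0,0]]'|sed -n '2p;4p'; python3 -m jog '[[-1,0,0,-5,0,0,0],[-1,0,0,-25,0,0,0],[-1,0,0,-40,0,0,0],[-1,30,0,0,0,0,0],[-1,30,0,0,0,0,0],[-1,30,0,0,0,0,0],[-1,30,0,0,0,0,0],[-1,0,0,0,0,0,0]]'
python3 - <<'E'
from st import *
st()
g=grab('side');h=grab('top')
cv2.imwrite('pics/s2.png',np.hstack([cv2.resize(h['img'][130:280,220:390],(400,353)),cv2.resize(g['img'][140:290,210:380],(400,353))])[:,:,::-1])
for n,F,uv in (('top',h,(322.5,226)),('side',g,(340,206))): print(depthpt(F,*uv))
E
```

```text
eef_pos: [0.5073, -0.0947, 0.0496]
contact_force: [-4.8, 0.0, 15.0]
time_s: 4.75
eef_pos: [0.5697, -0.2005, 0.1177]
ee_rot: [0.0, 0.868, -0.496, 0.001]
contact_force: [-0.2, 0.7, -0.4]
gripper_width: 0.002
t 4.75 unit xy [ -81.7 -138.4] z 117.7 toolx yaw(want -59.35) -59.5 toolz [ 0.001 -0.001 -1.   ] F unit [0.1 0.7] -0.4 w 0.0
[ 0.50556877 -0.09300882  0.05132468]
[ 0.5058404  -0.09598097  0.05088058]
```

View pics/s2.png

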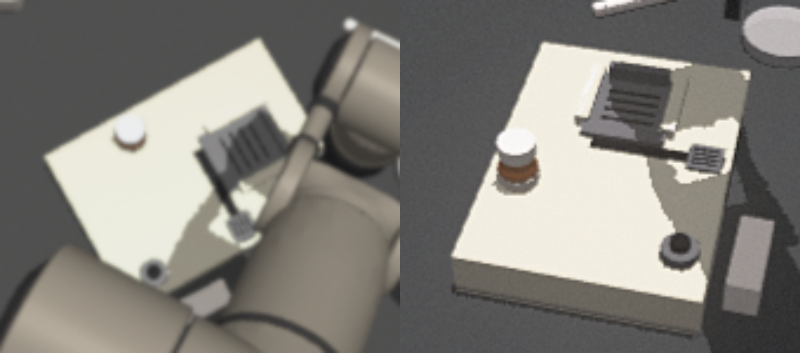

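The pad now measures about 51 mm high in both views and the catch bar has sunk into its slot (600–690, 148 in the right half). Next I'll go behind the cover at unit x 0, y -132 and lower the fingers there.

```bash
python3 -m jog '[[-1,-1,-27,0,0,0,0],[-1,-1,-27,0,0,0,0],[-1,-1,-27,0,0,0,0],[-1,0,0,20,0,0,0],[-1,0,0,15,0,0,0],[-1,0,0,0,0,0,0]]' >/dev/null; python3 st.py; python3 -m jog '[[-1,0,0,15,0,0,0],[-1,0,0,10,0,0,0],[-1,0,0,5,0,0,0],[-1,0,0,0,0,0,0]]'>/dev/null; python3 st.py
```

```text
t 5.45 unit xy [  -1.  -129.4] z 80.7 toolx yaw(want -59.35) -59.27 toolz [-0.006  0.002 -1.   ] F unit [-0.1  1.3] 0.3 w 0.0
t 5.85 unit xy [  -0.7 -132. ] z 52.4 toolx yaw(want -59.35) -59.36 toolz [-0.002  0.001 -1.   ] F unit [-0.4  0.2] -0.3 w 0.0
```

```bash
python3 -m jog '[[-1,-3,0,0,0,0,0],[-1,-3,0,0,0,0,0],[-1,-3,0,0,0,0,0],[-1,-3,0,0,0,0,0],[-1,-3,0,0,0,0,0],[-1,0,0,0,0,0,0]]' >/dev/null; python3 st.py; python3 -m jog '[[-1,-5,0,0,0,0,0],[-1,-5,0,0,0,0,0],[-1,-5,0,0,0,0,0],[-1,-5,0,0,0,0,0]]' >/dev/null; python3 st.py
python3 - <<'E'
from st import *
g=grab('side');f=grab('wrist')
cv2.imwrite('pics/s3.png',np.hstack([cv2.resize(f['img'],(400,300)),cv2.resize(g['img'][140:290,190:390],(400,300))])[:,:,::-1])
E
```

```text
t 6.45 unit xy [-1.00e-01 -1.17e+02] z 53.6 toolx yaw(want -59.35) -59.34 toolz [ 0. -0. -1.] F unit [-0.4  0.6] 0.3 w 0.0
t 6.85 unit xy [ -0.3 -96.9] z 53.4 toolx yaw(want -59.35) -59.35 toolz [ 0. -0. -1.] F unit [-0.6 -2. ] 2.0 w -0.0
```

View pics/s3.png

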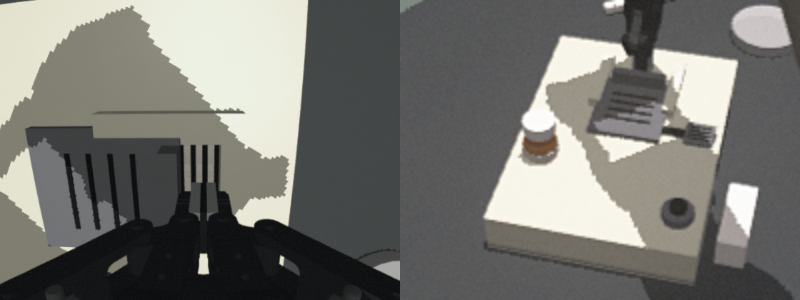

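The cover is sliding straight over the sunken catch. In the wrist view (left) its rear edge is at column 180, with filter slats showing behind it at (205,165). I'll carry on.

```bash
python3 -m jog '[[-1,-6,0,0,0,0,0],[-1,-6,0,0,0,0,0],[-1,-6,0,0,0,0,0],[-1,-6,0,0,0,0,0],[-1,-6,0,0,0,0,0],[-1,-6,0,0,0,0,0],[-1,-6,0,0,0,0,0],[-1,-4,0,0,0,0,0]]' >/dev/null; python3 st.py; python3 -m jog '[[-1,-3,0,0,0,0,0],[-1,0,0,0,0,0,0]]' >/dev/null
cat > meas.py <<'E'
from st import *
from fit import *
f=grab('wrist');g=grab('side');st()
import sys
cv2.imwrite(sys.argv[1],np.hstack([cv2.resize(f['img'],(400,300)),cv2.resize(g['img'][140:290,190:390],(400,300))])[:,:,::-1])
_,W=fit('side',(220,150,370,285))
P=(W[...,:2]*1000-O)@U.T; z=W[...,2]*1000; im=g['img'].astype(int)
m=(im.max(2)<130)&(z>47)&(z<72)&(abs(P[...,0])<45)&(abs(P[...,1])<140)
q=P[m];zz=z[m]
print('grey pts',m.sum(),'x',np.percentile(q[:,0],[1,99]).round(1),'y',np.percentile(q[:,1],[1,99]).round(1),'plate z',np.median(zz).round(1))
rib=q[(zz>62)];print('rib',len(rib),'y',np.percentile(rib[:,1],[2,50,98]).round(1) if len(rib) else '')
if len(q): print(cv2.minAreaRect(q.astype(np.float32)))
E
python3 meas.py pics/s4.png
```

```text
t 7.75 unit xy [ -0.3 -50.6] z 53.3 toolx yaw(want -59.35) -59.34 toolz [-0.  0. -1.] F unit [ 0.4 -1. ] 0.4 w 0.0
t 8.05 unit xy [ -0.2 -48.4] z 53.4 toolx yaw(want -59.35) -59.35 toolz [ 0. -0. -1.] F unit [-0.3 -0.9] 0.3 w 0.0
side median deck z 0.0449470341136432 [[271, 158], [297, 162], [350, 210], [337, 270], [232, 251]]
((568.859619140625, -37.640411376953125), (215.51507568359375, 307.82611083984375), 30.618196487426758)
grey pts 976 x [-41.5  37.9] y [-42.2  56.2] plate z 51.5
rib 155 y [-42.7 -28.4 -22.6]
((-0.0931854248046875, -26.6845703125), (169.5946502685547, 88.96903228759766), 88.1273422241211)
```

View pics/s4.png

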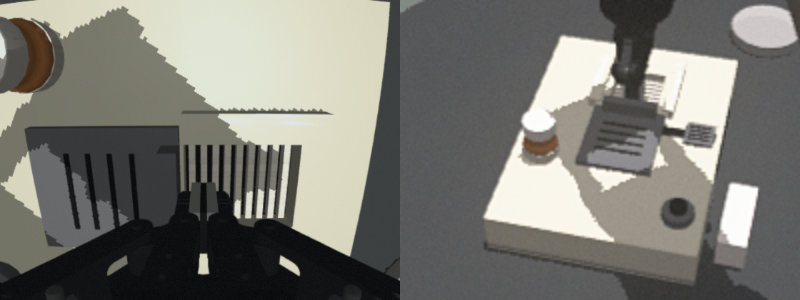

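The finger position puts the rear edge at about -34 mm, a travel of about 76 mm. The front edge is at 56 mm in the picture, which agrees. That is only just past the opening end, so I'll push 12 mm more for margin, then back off and lift.

```bash
python3 -m jog '[[-1,-4,0,0,0,0,0],[-1,-4,0,0,0,0,0],[-1,-4,0,0,0,0,0],[-1,0,0,0,0,0,0]]' >/dev/null; python3 st.py; python3 -m jog '[[-1,5,0,0,0,0,0],[-1,10,0,0,0,0,0],[-1,10,0,-10,0,0,0],[-1,10,0,-30,0,0,0],[-1,20,0,-40,0,0,0],[-1,30,0,-40,0,0,0],[-1,40,0,-30,0,0,0],[-1,40,0,0,0,0,0]]'>/dev/null;  python3 -m jog '[[-1,40,0,0,0,0,0],[-1,40,0,0,0,0,0],[-1,40,0,0,0,0,0],[-1,40,0,0,0,0,0],[-1,0,0,0,0,0,0],[-1,0,0,0,0,0,0]]'>/dev/null
sed -i "s/cv2.resize(f\['img'\],(400,300))/cv2.resize(grab('top')['img'][130:280,210:410],(400,300))/" meas.py; python3 meas.py pics/s5.png
```

```text
t 8.45 unit xy [ -0.3 -35.7] z 53.4 toolx yaw(want -59.35) -59.33 toolz [-0.  0. -1.] F unit [ 0.2 -0.3] 0.4 w -0.0
t 9.95 unit xy [   0.9 -350.7] z 204.4 toolx yaw(want -59.35) -59.32 toolz [-0.  0. -1.] F unit [0.9 0.5] -0.1 w 0.0
side median deck z 0.04504703247574271 [[271, 158], [356, 170], [338, 268], [233, 249]]
((568.7614135742188, -37.25468444824219), (215.29110717773438, 308.9652404785156), 30.618196487426758)
grey pts 803 x [-41.8  37.5] y [-37.   68.5] plate z 51.4
rib 59 y [-21.1 -12.4 -10.4]
((1.1343345642089844, 15.504013061523438), (109.6316146850586, 88.3977279663086), 88.60163879394531)
```

View pics/s5.png

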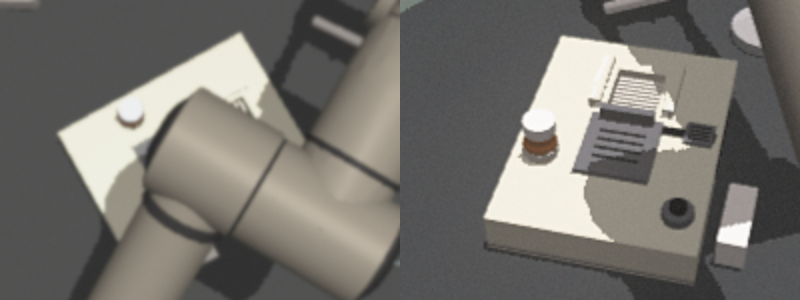

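The opening and its filter are fully exposed at (635,93). The cover lies flat and square ahead of the rails, with its front edge at y ≈ 68 and rear edge at about -21 mm. The jar, button and slide box look unmoved, so I'm handing in.

```bash
python3 -c "
from plant import ctrl
print(ctrl.sign_off())"
```

```text
the job is handed in; nothing more can be done
None
```

The filter is open: I pressed the snap tab fully in, then pushed the cover about 88 mm along its rails, and handed the job in at about 10 s.

- **Tab:** The shut fingertips met the hard stop at z ≈ 50 mm and pressed with about 15 N. Afterwards both cameras put the pad at about 51 mm, which is fully in. The catch bar had sunk out of the cover's way.
- **Cover:** I pushed on the rib from the free deck behind it, with forces of about 1–3 N. The last side view shows the cover flat and square on the deck. Its front edge is at unit y ≈ 68 mm, so its rear edge is about 14 mm past the end of the opening. The filter is fully exposed.
- **Other things:** The robot is well clear, at about 0.2 m height. The jar, power button and slide box look unmoved in the side view.

**Weak points in the checks:**
- The arm hid part of the last top view, so the final check rests on the side view and the fingertip positions.
- I did not measure the bench items outside that last crop again, but the tool touched only the pad and the rib.
- The side view gave the unit's length as 306–309 mm instead of 300, because its mask included some of the side wall. I used the top view for the unit's position.

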